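# Stand up the medicine safe and hold its lock open

### The job

The little medicine safe has been knocked onto its back: stand it upright on the worktop. Then take the square-headed key from the wooden stand, ease it all the way into the lock in the safe's top (the pins are sticky: a little wiggling helps, do not force it) and turn it clockwise a full quarter, as far as it goes, so that the door springs ajar. The lock springs back by itself, so finish holding the key there, still gripped and turned, and leave the small key and the other things on the worktop alone.

Things in the scene. Friction and masses are not known exactly. Their poses are not given: they have to be found in the camera images.
- safe: White steel box, loose, 62 mm wide (its y), 80 deep (x), 115 tall (z), 0.9 kg. Origin: centre of its underside; z out of its top, -x out of its front (small door, knob 10 mm proud). It starts lying on its back, door up, top pointing roughly away from the robot; grip it across the plain 62 mm sides. Once within about 25 degrees of upright it settles on its base.
- keyhole (a point): Middle of the keyhole's mouth, in the round brass plug in the safe's top: (-8, 0, 118) mm in the safe's frame, 3 mm above its top; axes as the safe's, not turning with the plug. Slot 6 x 12.5 mm, 2 mm bevel, at rest its long side along the safe's x; the key fits either way round. Pins 8 and 15 mm deep and a tumbler from 20 mm resist with 5 to 15 N; the plug turns only with the blade home.
- key: The safe's key, 35 g. Black head 30 mm wide (x), 9 thick (y): a square slab 24 tall, on it a loop up to 40. Steel blade 11 wide (x), 4.5 thick (y), 28 long, tip narrowed. Origin: middle of the head's underside (the shoulder); z up, blade along -z. It starts upright in a slot of the stand, shoulder on the stand's top, 40 mm above the worktop; grip the slab across its 9 mm, lift 30 mm to clear.
- key_tip (a point): Tip of the key's blade, 28 mm below the key's origin, axes as the key's. Fully home it is 28 mm below the keyhole's mouth.
- small_key: Another, smaller key that does not belong to the safe, in the other slot of the stand: round black head 24 mm across, 8 mm thick. To be left alone. Origin at the underside of its head, z up. Which key is in which slot varies.
- key_stand: Wooden stand, fixed, 50 x 130 mm at its foot, 40 mm high, with two upright slots 64 mm apart along its y, 32 mm deep, their long side along its y. Origin at the centre of its underside.
- safe_lock (a joint): Turn of the lock's plug, rad: 0 at rest (keyway along the safe's x), grows clockwise seen from above, stop at 1.62. A spring, about 0.04 N m at a quarter turn, turns it back when it is let go.
- safe_door (a joint): Opening of the safe's door, rad: 0 shut; it springs to about 0.4 once the lock has turned far enough (about 0.5 rad).
- salt_shaker: Bystander: glass salt shaker, 44 mm across, 90 mm tall.
- garlic: Bystander: garlic bulb, 54 mm.
- lemon: Bystander: lemon, 83 x 58 mm.
There are look-alikes about, which are no part of the job. What is shaped like the key but green is not meant.

How it is judged:
On the way, in this order (a step that is already met when the one before it is completed fails the run):
1. the safe stands upright on the worktop, at rest (angle between safe's own z axis and vertical below 0.08 rad and height (world z) of safe below 0.005 m and linear speed of safe below 0.02 m/s), for 0.3 s.
2. the square-headed key is fully home in the lock, not yet turned (horizontal distance between key_tip and keyhole below 0.004 m and z of key_tip in the frame of keyhole below -0.0255 m and angle between the z axis of key and the z axis of safe, either way round below 0.12 rad and value of joint safe_lock below 0.35 rad), for 0.1 s.
At the end, for the whole second after the job is handed in: To the end: the fingers grip the key (over 2 N), its tip at least 23.5 mm below the keyhole's mouth and within 4 mm of its axis, the plug held over 1.35 rad clockwise, the door ajar over 0.12 rad, the safe upright on the worktop within 0.08 rad, at rest (all of step 1 and value of joint safe_lock above 1.35 rad and value of joint safe_door above 0.12 rad and z of key_tip in the frame of keyhole below -0.0235 m and horizontal distance between key_tip and keyhole below 0.004 m and contact force between the fingers and key above 2 N); the arm keeps its last pose, push and grip.
It fails at once if the key is forced: more than 50 N between key and safe (contact force between key and safe above 50 N).
It fails at once if the small key is taken or knocked out of place (distance of small_key from where it was at the start of the episode above 0.01 m).
It fails at once if a bystander is pushed about (distance of any of salt_shaker, garlic, lemon from where it was at the start of the episode above 0.04 m).
It also fails if it takes over 72 s, if anything falls off the work surface, if the arm or the gripper's body presses on something with over 40 N, if the wrist force passes 120 N, or if a joint passes its speed limit or range.

### The arm

A 6-joint arm with a two-finger parallel gripper is mounted at the origin on a cart in front of the work surface, level with it; the furniture and walls round the work are solid. World frame = base frame: x ahead of the robot, y to its left, z up, the work surface at z = 0. Lengths are in m, angles in rad, forces in N, time in s.
With the tool pointing down it reaches from about 0.25 to 0.725 m from the base axis. Payload 9.7 kg.
Tool frame: the origin (TCP) lies midway between the tips of the shut fingers; the grasp point (between the pads) lies 19 mm behind it; z points along the fingers, y is the line along which they close (so a half turn about z gives the same grasp; the last joint's range is limited). The gripper opens to 85 mm and grips with 20 to 120 N. Pads are 22 mm wide; open, the fingers measure 114 mm over their backs; the gripper's body (76 mm by 85 mm) begins 54 mm behind the grasp point. The pads swing forward as they close: fully open they stand 13 mm farther back than shut.
Start: joints at [1.284, 0.087, 0.176, 1.66, 0, 1.571], TCP at [0.156, 0.528, 0.231] pointing down, gripper open.
Joint ranges: [-3.13, 3.13], [-0.85, 1.81], [-1.15, 1.24], [-2.2, 2.28], [-1.44, 1.52], [-3.14, 3.14]. Speed limits (rad/s): [2.22, 2.22, 2.57, 3.14, 3.14, 3.14].

### API

Orientations are given as a 3x3 rotation matrix whose columns are the frame's x, y, z axes.
In Python, from workcell import arm gives the robot as it stands.
- The arm moves only by the shell command python3 -m crank 'ROWS' [FORCE]. ROWS is text: rows parted by semicolons, each of 7 numbers parted by spaces: the turn, a rotation vector about the tool's x, y, z in degrees, then the shift along the tool's x, y, z in cm, then the opening in per cent of the stroke, from 0 (shut) to 100 (fully open). In form: rx ry rz dx dy dz jaw; .... A call has 1 to 20 rows; each row shifts and turns the commanded pose from where the row before left it, along the tool's axes as they then stand; what a row does not reach is not made up. A row lasts 1/12 s, in which the tool goes at most 41.7 mm and 7.16 degrees, less where a joint would pass 70% of its speed; a pose out of reach is approached as far as the arm can. A call with a gripper value outside its range is refused whole. The fingers move at their own pace and stop on an object; FORCE is the grip in N (left out, the last holds). Time passes only in rows, so rows that do not move let the fingers close. It gives the time, the measured TCP pose, the force, the opening and the grip force at its end, in the units of the state.
- arm.read_state(): the state, without advancing time (a new reading comes with each control period).
- arm.get_image(name): name is "scene" or "top" or "wrist"; returns a dict with "image" (384x512x3 uint8, blue, green, red), "fx", "fy", "cx", "cy" (pixels), "position" and "orientation" of the camera in the world; the wrist camera has in their place "hand_eye" (4x4, takes a point from camera to tool coordinates, whose origin is the TCP and whose axes are the flange's). Camera axes: x right, y down, z forward; pixel columns grow to the right and rows downward; lengths in m; the calibration is good to about 2 mm. The wrist camera is an equidistant fisheye: a pixel r from the principal point sees the ray r / f radians off the axis. A picture is of the moment at which its call begins: read the wrist's pose just before it. There is no depth.
- arm.hand_in(): hands the job in; it is judged then, once.
The state is a dict: "time_s": time; "q": joint angles; "qd": joint speeds; "effort": joint torques, N m; "eef_pos": TCP position; "tcp_rot": TCP orientation; "wrist_force": force on the tool from outside, world axes, zero at the start; "torque": the same for the moment, N m; "gripper_width": finger opening in m; "grip_force": force on a finger pad.
Only numpy, scipy, OpenCV 4.12 (cv2) and the standard library are available. Lean on these libraries where they do the work, as an engineer would, in place of code of your own. Each camera call takes 0.05 s, during which the arm holds its last target. There are 200 camera calls.

## Working session

There is one attempt and no reset: what is moved stays moved. The work goes in short steps, Python scripts to look and compute and a shell command to move; the robot and the scene stay as the last step left them, time stands still between calls to the robot, and variables do not carry over. Pictures are saved under pics/ and viewed, at most 13 in all, crops included, and the job is handed in when it is done.

```bash
ls; mkdir -p pics; python3 - <<'E'
from workcell import arm
import cv2,numpy as np
s=arm.read_state(); print({k:np.round(v,3).tolist() for k,v in s.items()})
ims=[]
for n in("scene","top"):
    d=arm.get_image(n); cv2.imwrite(f"pics/{n}0.png",d["image"]); print(n,{k:np.round(v,4).tolist() for k,v in d.items() if k!="image"})
d=arm.get_image("wrist"); cv2.imwrite("pics/wrist0.png",d["image"]);print({k:np.round(v,4).tolist() for k,v in d.items() if k!="image"})
E
```

```text
pics
{'time_s': 0.0, 'q': [1.284, 0.087, 0.175, 1.66, -0.0, 1.571], 'qd': [0.0, -0.0, -0.001, 0.0, 0.0, -0.001], 'effort': [-0.002, -52.039, 46.48, 0.016, 0.0, -0.0], 'eef_pos': [0.156, 0.527, 0.231], 'tcp_rot': [[-0.959, 0.283, -0.0], [0.283, 0.959, -0.001], [-0.0, -0.001, -1.0]], 'wrist_force': [-0.382, 0.449, -0.051], 'torque': [0.021, -0.01, 0.025], 'grip_force': 0.0, 'gripper_width': 0.085}
scene {'fx': 389.5496, 'fy': 389.5496, 'cx': 245.8746, 'cy': 189.803, 'position': [0.1443, 0.3775, 0.4194], 'orientation': [[-0.8846, -0.1774, 0.4314], [-0.4659, 0.3803, -0.7989], [-0.0223, -0.9077, -0.4191]]}
top {'fx': 486.2021, 'fy': 486.2021, 'cx': 247.9649, 'cy': 195.4466, 'position': [0.3915, -0.2837, 1.0152], 'orientation': [[-0.0073, -0.9911, 0.1333], [-0.9999, 0.0087, 0.0104], [-0.0114, -0.1332, -0.991]]}
{'fx': 297.3186, 'fy': 297.3186, 'cx': 254.4386, 'cy': 192.6938, 'hand_eye': [[-0.0004, -0.9475, -0.3198, 0.0826], [1.0, -0.0004, -0.0002, 0.0006], [0.0001, -0.3198, 0.9475, -0.1422], [0.0, 0.0, 0.0, 1.0]]}
```

View pics/top0.png

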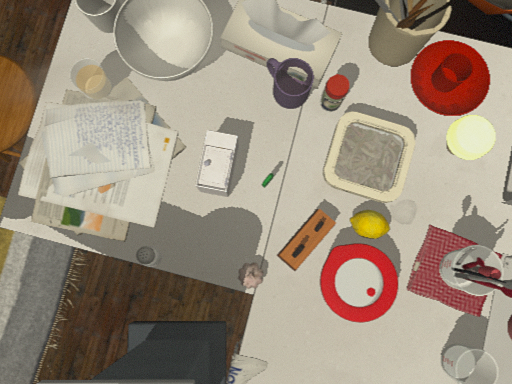

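View pics/scene0.png

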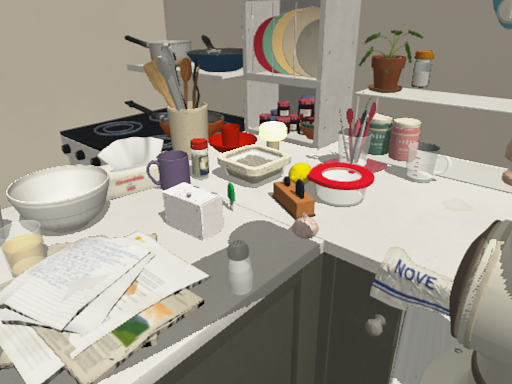

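The top view shows the safe at (218,163), the stand at (307,238), the garlic at (252,274), the salt shaker at (146,256), the lemon at (370,224) and a green decoy at (271,174). Next I'll zoom in on the safe and stand.

```bash
python3 - <<'E'
import cv2,numpy as np
t=cv2.imread("pics/top0.png");s=cv2.imread("pics/scene0.png")
f=lambda im,x,y,w,h:cv2.resize(im[y:y+h,x:x+w],(400,300),interpolation=cv2.INTER_CUBIC)
o=np.vstack([np.hstack([f(t,170,115,100,75+15)if 0 else f(t,165,118,108,81),f(t,260,200,96,72)]),np.hstack([f(s,150,170,100,75),f(s,250,160,96,72)])])
cv2.imwrite("pics/z0.png",o)
E
```

```text
(no output)
```

View pics/z0.png

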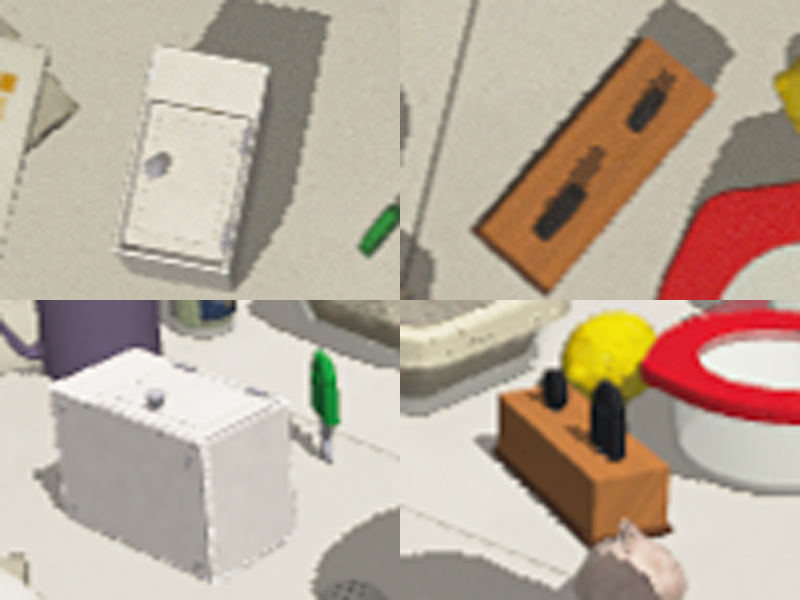

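```bash
cat > h.py <<'E'
import numpy as np
from scipy.spatial.transform import Rotation as Ro
CAM={"top":(486.2021,247.9649,195.4466,[0.3915,-0.2837,1.0152],[[-0.0073,-0.9911,0.1333],[-0.9999,0.0087,0.0104],[-0.0114,-0.1332,-0.991]]),
"scene":(389.5496,245.8746,189.803,[0.1443,0.3775,0.4194],[[-0.8846,-0.1774,0.4314],[-0.4659,0.3803,-0.7989],[-0.0223,-0.9077,-0.4191]])}
def ray(c,u,v):
    f,cx,cy,p,R=CAM[c]; return np.array(p),np.array(R)@[(u-cx)/f,(v-cy)/f,1]
def onz(c,u,v,z):
    p,d=ray(c,u,v); return p+d*(z-p[2])/d[2]
def delta(pos,R):
    "shift (cm) along tool axes and rotvec (deg) in the tool frame from the present pose to pos,R"
    from workcell import arm
    s=arm.read_state(); R0=np.array(s["tcp_rot"])
    print("shift cm",np.round(R0.T@(np.array(pos)-s["eef_pos"])*100,2),"rot deg",np.round(np.degrees(Ro.from_matrix(R0.T@R).as_rotvec()),2),"t",s["time_s"])
def down(yaw):
    "tool down, tool y axis at world angle yaw (deg)"
    a=np.radians(yaw);y=np.array([np.cos(a),np.sin(a),0]);z=np.array([0,0,-1.]);return np.c_[np.cross(y,z),y,z]
E
python3 - <<'E'
from h import *
import cv2
c=lambda x,y:(165+x/3.704,118+y/3.704)
P={k:onz("top",*c(*v),.08) for k,v in dict(TL=(158,47),TR=(268,66),BR=(235,275),BL=(120,249)).items()}
for k,v in P.items(): print(k,v.round(4))
for a,b in("TL","TR"),("TR","BR"),("BR","BL"),("BL","TL"): d=P[b]-P[a];print(a,b,np.linalg.norm(d).round(4),np.degrees(np.arctan2(d[1],d[0])).round(1))
im=cv2.imread("pics/top0.png");h=cv2.cvtColor(im,cv2.COLOR_BGR2HSV)
m=((h[...,0]<16)&(h[...,1]>120)&(h[...,2]>120)).astype(np.uint8);m[:200]=0;m[275:]=0;m[:,:270]=0;m[:,340:]=0
m=cv2.morphologyEx(m,cv2.MORPH_CLOSE,np.ones((9,9)));ct=max(cv2.findContours(m,0,2)[0],key=cv2.contourArea)
b=cv2.boxPoints(cv2.minAreaRect(ct));Q=np.array([onz("top",*x,.04) for x in b]);print("stand",Q.round(4).tolist(),Q.mean(0).round(4))
for i in range(4):
    d=Q[(i+1)%4]-Q[i];print(np.linalg.norm(d).round(4),np.degrees(np.arctan2(d[1],d[0])).round(1))
k=((h[...,2]<60)).astype(np.uint8);k[:200]=0;k[275:]=0;k[:,:278]=0;k[:,345:]=0
n,l,st,ce=cv2.connectedComponentsWithStats(k)
for i in range(1,n):
    if st[i,4]>15: print(st[i],ce[i].round(1),onz("top",*ce[i],.07).round(4),onz("top",*ce[i],.04).round(4))
for nm,u,v in("garlic",252,274),("shaker",146,256),("lemon",370,224),("mug",292,83),("shaker2",335,93),("green",271,174):
    print(nm,onz("top",u,v,.03).round(3))
E
```

```text
TL [ 0.6473 -0.1951  0.08  ]
TR [ 0.6362 -0.2538  0.08  ]
BR [ 0.5239 -0.236   0.08  ]
BL [ 0.5383 -0.1755  0.08  ]
TL TR 0.0597 -100.6
TR BR 0.1137 171.0
BR BL 0.0622 76.7
BL TL 0.1107 -10.2
stand [[0.4027, -0.3338, 0.04], [0.4955, -0.4168, 0.04], [0.4664, -0.4491, 0.04], [0.3743, -0.3661, 0.04]] [ 0.4347 -0.3914  0.04  ]
0.1245 -41.8
0.0435 -132.1
0.124 138.0
0.043 48.6
[315 222   8   9  32] [318.6 225.8] [ 0.4579 -0.4105  0.07  ] [ 0.46   -0.4145  0.04  ]
[293 245  11  12  57] [297.9 250.3] [ 0.4109 -0.3694  0.07  ] [ 0.4115 -0.3721  0.04  ]
garlic [ 0.365 -0.28   0.03 ]
shaker [ 0.403 -0.067  0.03 ]
lemon [ 0.464 -0.52   0.03 ]
mug [ 0.762 -0.368  0.03 ]
shaker2 [ 0.739 -0.458  0.03 ]
green [ 0.568 -0.321  0.03 ]
```

```bash
python3 - <<'E'
from h import *
delta([.6036,-.2181,.2],down(-100))
E
```

```text
shift cm [-64.06 -58.82   3.14] rot deg [-0.0000e+00  9.0000e-02  1.7357e+02] t 0.15
```

```bash
python3 -m crank '0 0 7 0 0 0 100;0 0 7 0 0 0 100;0 0 7 0 0 0 100;0 0 7 0 0 0 100;0 0 7 0 0 0 100;0 0 7 0 0 0 100;0 0 7 0 0 0 100;0 0 7 0 0 0 100;0 0 7 0 0 0 100;0 0 7 0 0 0 100;0 0 7 0 0 0 100;0 0 7 0 0 0 100;0 0 7 0 0 0 100' 100; python3 - <<'E'
from h import *
from workcell import arm
print(np.round(arm.read_state()["q"],2))
delta([.6036,-.2181,.2],down(-100))
E
```

```text
time_s: 1.23
eef_pos: [0.1598, 0.5261, 0.231]
tcp_rot: [[0.293, 0.956, -0.004], [0.956, -0.293, 0.001], [-0.001, -0.004, -1.0]]
wrist_force: [-0.5, 0.7, 0.1]
gripper_width: 0.0855
grip_force: 0.0
[1.27 0.09 0.18 1.66 0.   3.14]
shift cm [-58.16  64.25   2.88] rot deg [-0.16  0.19 82.97] t 1.2333
```

```bash
python3 -m crank '0 0 0 -2.77 3.06 .14 100;0 0 0 -2.77 3.06 .14 100;0 0 0 -2.77 3.06 .14 100;0 0 0 -2.77 3.06 .14 100;0 0 0 -2.77 3.06 .14 100;0 0 0 -2.77 3.06 .14 100;0 0 0 -2.77 3.06 .14 100;0 0 0 -2.77 3.06 .14 100;0 0 0 -2.77 3.06 .14 100;0 0 0 -2.77 3.06 .14 100;0 0 0 -2.77 3.06 .14 100;0 0 0 -2.77 3.06 .14 100;0 0 0 -2.77 3.06 .14 100;0 0 0 -2.77 3.06 .14 100;0 0 0 -2.77 3.06 .14 100;0 0 0 -2.77 3.06 .14 100;0 0 0 -2.77 3.06 .14 100;0 0 0 -2.77 3.06 .14 100;0 0 0 -2.77 3.06 .14 100;0 0 0 -2.77 3.06 .14 100' >/dev/null; python3 -m crank '0 0 7 0 0 0 100;0 0 7 0 0 0 100;0 0 7 0 0 0 100;0 0 7 0 0 0 100;0 0 7 0 0 0 100;0 0 7 0 0 0 100;0 0 7 0 0 0 100;0 0 7 0 0 0 100;0 0 7 0 0 0 100;0 0 7 0 0 0 100;0 0 7 0 0 0 100;0 0 6 0 0 0 100;0 0 0 0 0 0 100' ; python3 - <<'E'
from h import *
from workcell import arm
import cv2
print(np.round(arm.read_state()["q"],2))
delta([.6036,-.2181,.029],down(-100))
cv2.imwrite("pics/w1.png",arm.get_image("wrist")["image"])
E
```

```text
time_s: 3.98
eef_pos: [0.5834, -0.1825, 0.2007]
tcp_rot: [[0.984, -0.178, -0.004], [-0.178, -0.984, 0.001], [-0.004, -0.001, -1.0]]
wrist_force: [0.7, 0.0, -0.8]
gripper_width: 0.0854
grip_force: 0.0
[-0.3   0.23  0.28  1.62 -0.    3.02]
shift cm [ 2.69  3.15 17.16] rot deg [-0.03  0.24 -0.26] t 3.9833
```

View pics/w1.png

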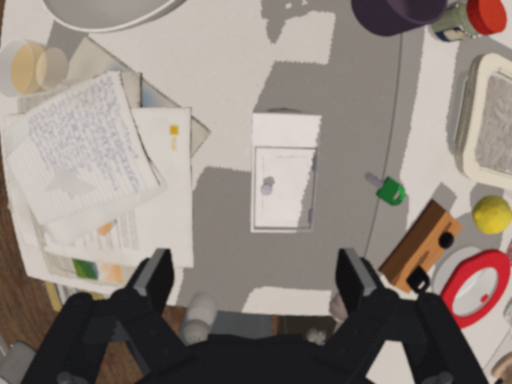

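The wrist view shows the safe square to the fingers, with its top edge at (252–321,114) and its base edge at (251–311,233). The fingers are centred near column 254, so a shift of about 3 cm is right. I'll move over and grasp.

```bash
python3 -m crank '0 0 0 2.7 3.1 0 100;0 0 0 0 0 4 100;0 0 0 0 0 4 100;0 0 0 0 0 4 100;0 0 0 0 0 3 100;0 0 0 0 0 2.1 100;0 0 0 0 0 0 100;0 0 0 0 0 0 40;0 0 0 0 0 0 40;0 0 0 0 0 0 40;0 0 0 0 0 0 40;0 0 0 0 0 0 40;0 0 0 0 0 0 40;0 0 0 0 0 0 40' 100
```

```text
time_s: 5.2
eef_pos: [0.6056, -0.2177, 0.0328]
tcp_rot: [[0.985, -0.172, 0.001], [-0.172, -0.985, 0.0], [0.001, -0.001, -1.0]]
wrist_force: [0.3, 1.8, 6.1]
gripper_width: 0.0611
grip_force: 109.9
```

```bash
python3 -m crank '0 0 0 0 0 -2 40;0 0 0 0 0 -3 40;0 0 0 0 0 -3 40;0 0 -5 0 0 -3 40;0 0 -5 -1 0 0 40;0 0 -5 -1 0 0 40;0 0 -5 -1 0 0 40;0 0 0 0 0 0 40;0 5 0 0 0 0 40;0 5 0 0 0 0 40;0 5 0 0 0 0 40;0 5 0 0 0 0 40' 110 ; python3 - <<'E'
from h import *
from workcell import arm
print(np.round(arm.read_state()["q"],2))
E
```

```text
time_s: 6.2
eef_pos: [0.5746, -0.2178, 0.1402]
tcp_rot: [[0.926, 0.172, 0.337], [0.161, -0.985, 0.061], [0.342, -0.002, -0.94]]
wrist_force: [0.5, 0.1, -7.0]
gripper_width: 0.0608
grip_force: 121.8
[-0.46 -0.06 -0.2   1.15  0.2   2.54]
```

```bash
python3 -m crank '0 5 0 0 0 0 40;0 5 0 0 0 0 40;0 5 0 0 0 0 40;0 5 0 0 0 0 40;0 5 0 0 0 0 40;0 5 0 0 0 0 40;0 5 0 0 0 0 40;0 5 0 0 0 0 40;0 5 0 0 0 0 40;0 5 0 0 0 0 40;0 5 0 0 0 0 40;0 3 0 0 0 0 40;0 0 0 0 0 0 40' ; python3 - <<'E'
from h import *
from workcell import arm
import cv2
print(np.round(arm.read_state()["q"],2))
cv2.imwrite("pics/s2.png",arm.get_image("scene")["image"])
E
```

```text
time_s: 7.28
eef_pos: [0.5734, -0.2172, 0.1353]
tcp_rot: [[0.222, 0.172, 0.96], [0.03, -0.985, 0.169], [0.974, -0.009, -0.224]]
wrist_force: [0.2, -0.2, -10.1]
gripper_width: 0.0608
grip_force: 122.3
[-0.72 -0.39 -1.07 -0.33  0.87  2.88]
```

View pics/s2.png

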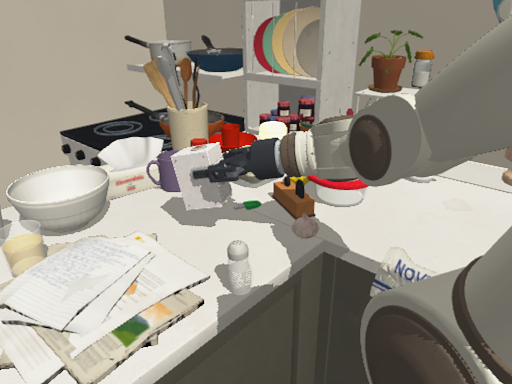

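The scene view shows the safe held clear of the worktop at about (198,175), nearly upright, with the stand, garlic and salt shaker untouched. Next I'll lower it slightly forward.

```bash
python3 -m crank '0 0 0 -1.72 0 1.42 40;0 0 0 -1.72 0 1.42 40;0 0 0 -.8 0 .7 40;0 0 0 0 0 0 40;0 0 0 -.3 0 .07 40;0 0 0 -.3 0 .07 40;0 0 0 0 0 0 40' ; python3 - <<'E'
from h import *
from workcell import arm
print(np.round(arm.read_state()["q"],2))
E
```

```text
time_s: 7.92
eef_pos: [0.6, -0.214, 0.0853]
tcp_rot: [[0.219, 0.173, 0.96], [0.037, -0.985, 0.169], [0.975, -0.001, -0.222]]
wrist_force: [0.2, 0.4, -7.9]
gripper_width: 0.0609
grip_force: 122.1
[-0.68 -0.18 -1.06 -0.55  0.82  2.9 ]
```

```bash
python3 -m crank '0 0 0 -.25 0 .06 40;0 0 0 -.25 0 .06 40;0 0 0 0 0 0 40' ; python3 -m crank '0 0 0 -.2 0 .05 40;0 0 0 0 0 0 40'
```

```text
time_s: 8.17
eef_pos: [0.6004, -0.214, 0.0814]
tcp_rot: [[0.216, 0.174, 0.961], [0.039, -0.985, 0.169], [0.976, 0.001, -0.219]]
wrist_force: [1.0, 0.7, -1.8]
gripper_width: 0.061
grip_force: 122.3
time_s: 8.33
eef_pos: [0.601, -0.2141, 0.081]
tcp_rot: [[0.213, 0.175, 0.961], [0.041, -0.985, 0.17], [0.976, 0.003, -0.217]]
wrist_force: [-2.4, 1.7, 6.0]
gripper_width: 0.0608
grip_force: 122.6
```

```bash
python3 -m crank '0 2 0 -.1 0 -.26 40;0 2 0 -.1 0 -.26 40;0 2 0 -.1 0 -.26 40;0 2 0 -.1 0 -.26 40;0 2 0 -.1 0 -.26 40;0 0 0 0 0 0 40' ; python3 - <<'E'
from h import *
from workcell import arm
print(np.round(arm.read_state()["q"],2))
E
```

```text
time_s: 8.83
eef_pos: [0.5868, -0.2165, 0.0771]
tcp_rot: [[0.041, 0.174, 0.984], [0.012, -0.985, 0.174], [0.999, 0.005, -0.042]]
wrist_force: [-13.1, 5.2, 19.5]
gripper_width: 0.0614
grip_force: 123.6
[-0.72  0.13 -1.1  -1.17  0.89  3.08]
```

```bash
python3 -m crank '0 0 0 .1 0 0 50;0 0 0 .1 0 0 60;0 0 0 0 0 0 70;0 0 0 0 0 0 85;0 0 0 0 0 0 100;0 0 0 0 0 0 100;0 0 0 0 0 0 100;0 0 0 0 0 0 100' ; python3 -m crank '0 0 0 0 0 -.5 100;0 0 0 0 0 -.5 100;0 0 0 1.5 0 -.5 100;0 0 0 1.5 0 -.3 100;0 0 0 2 0 0 100;0 0 0 2 0 0 100;0 0 0 2 0 0 100;0 0 0 2 0 0 100;0 0 0 0 0 0 100';  python3 - <<'E'
from h import *
from workcell import arm
import cv2
print(np.round(arm.read_state()["q"],2))
ims=[arm.get_image(n)["image"] for n in("scene","top")]
cv2.imwrite("pics/top3.png",ims[1]);cv2.imwrite("pics/scene3.png",ims[0])
cv2.imwrite("pics/c3.png",np.hstack([cv2.resize(ims[0][100:250,120:320],(400,300)),cv2.resize(ims[1][80:230,150:350],(400,300))]))
E
```

```text
time_s: 9.5
eef_pos: [0.5865, -0.2159, 0.0765]
tcp_rot: [[0.049, 0.173, 0.984], [0.007, -0.985, 0.173], [0.999, -0.002, -0.049]]
wrist_force: [0.0, 0.3, 0.5]
gripper_width: 0.0853
grip_force: 0.0
time_s: 10.25
eef_pos: [0.5745, -0.219, 0.1928]
tcp_rot: [[0.043, 0.173, 0.984], [0.012, -0.985, 0.173], [0.999, 0.004, -0.044]]
wrist_force: [1.2, -0.4, 1.8]
gripper_width: 0.0855
grip_force: 0.0
[-0.74 -0.34 -1.12 -0.71  0.91  3.08]
```

View pics/c3.png

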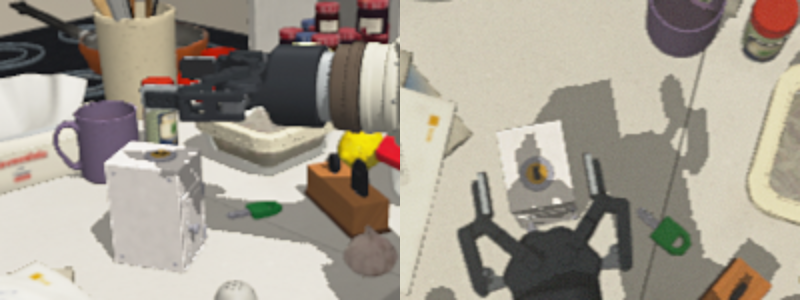

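The safe is upright, with the brass plug visible in the top view at about (219,166), and the gripper has lifted clear. Next I'll turn the tool down and measure the plug.

```bash
python3 -m crank '0 0 0 2 0 -.5 100;0 0 0 2 0 -.5 100;0 0 0 2 0 0 100;0 -7 0 0 0 0 100;0 -7 0 0 0 0 100;0 -7 0 0 0 0 100;0 -7 0 0 0 0 100;0 -7 0 0 0 0 100;0 -7 0 0 0 0 100;0 -7 0 0 0 0 100;0 -7 0 0 0 0 100;0 -7 0 0 0 0 100;0 -7 0 0 0 0 100;0 -7 0 0 0 0 100;0 -7 0 0 0 0 100;0 -3 0 0 0 0 100;0 0 0 0 0 0 100'; python3 - <<'E'
from h import *
from workcell import arm
import cv2
print(np.round(arm.read_state()["q"],2))
delta([.411,-.370,.2],down(48))
im=cv2.imread("pics/top3.png");h=cv2.cvtColor(im,cv2.COLOR_BGR2HSV)
m=((h[...,0]>8)&(h[...,0]<30)&(h[...,1]>90)).astype(np.uint8)
mm=np.zeros_like(m);mm[145:190,200:240]=m[145:190,200:240]
n,l,st,ce=cv2.connectedComponentsWithStats(mm)
for i in range(1,n):
    if st[i,4]>5: print(st[i],ce[i].round(1),onz("top",*ce[i],.118).round(4))
g=im.min(2);print(g[138:200:3,192:244:3])
E
```

```text
time_s: 11.77
eef_pos: [0.5771, -0.2262, 0.2426]
tcp_rot: [[0.962, 0.165, 0.219], [0.159, -0.986, 0.043], [0.223, -0.006, -0.975]]
wrist_force: [1.7, -0.5, -1.1]
gripper_width: 0.0851
grip_force: 0.0
[-0.43  0.07  0.16  1.48  0.13  2.56]
shift cm [-19.21  11.48  -0.11] rot deg [  14.27   -7.37 -127.91] t 11.7667
[213 162  11  10  72] [218.  166.3] [ 0.5679 -0.2184  0.118 ]
[[186 186 183 183 187 181 184 185 186 115 116 114 114 109 115 115 117 117]
 [185 186 187 186 182 185 183 183 150 124 186 228 221 118 118 119 119 120]
 [180 183 184 185 154 233 229 213 214 219 221 221 220 127 118 117 117 118]
 [184 184 209 213 214 212 216 135 133 217 217 215 215 175 114 117 118 118]
 [187 181 176 212 216 208 211 133 131 220 219 218 216 197 112 118 117 111]
 [178 190 184 214 216 219 180 135 132 218 216 219 219 224 110 114 118 116]
 [182 178 182 217 217 177 138 133 139 132 220 216 219 224 114 119 119 104]
 [181 183 186 225 219 187 136 125 100 141 171 219 216 221 111 122 116 159]
 [188 183 184 191 219 224 125 103  57  51 155 182 222 220 165 120 118 138]
 [169 182 189 199 219 226 100  75  49  51  59 167
[... 151 characters left out ...]
135 141 233 114 112 100]
 [141 159 186 181 181 138 141 125 103 107 110 138 136 140 138 112 114 110]
 [149 152 187 186 132 135 138 136 139 141 143 140 135 138 139 117 112 115]
 [173  82 188 187 145 136 139 140 145 140 142 135 232 141 134 110 118 118]
 [177  67 184 185 160 140 140 142 200 121  90  83  83  95 107  91 116 155]
 [155  54 184 185 181  86  92  95  94 114  97 118 100  80 113 121 123  73]
 [ 54  92 185 183 184 158 126 175 126 135 128 132 129 133 129 120 137  49]
 [ 61  60 104 188 184 189 125 117 129 131 155 193 187 182 189 187  57  60]
 [ 64  67  59  63 184 181 189 162  89  95 123  50  49  47  40  73  50  59]
 [191  62  53  56  52 171 151  49  51  63  61  56  56  55  55  56  58  34]]
```

```bash
python3 -m crank '0 -7 0 0 0 0 100;0 -6 0 0 0 0 100;0 0 -7 0 0 0 60;0 0 -7 0 0 0 60;0 0 -7 0 0 0 60;0 0 -7 0 0 0 60;0 0 -7 0 0 0 60;0 0 -7 0 0 0 60;0 0 -7 0 0 0 60;0 0 -7 0 0 0 60;0 0 -7 0 0 0 60;0 0 -7 0 0 0 60;0 0 -7 0 0 0 60;0 0 -7 0 0 0 60;0 0 -7 0 0 0 60;0 0 -7 0 0 0 60;0 0 -7 0 0 0 60;0 0 -7 0 0 0 60;0 0 -7 0 0 0 60;0 0 -7 0 0 0 60' >/dev/null; python3 - <<'E'
from h import *
delta([.411,-.370,.16],down(48))
E
```

```text
shift cm [  1.7  -21.76   8.27] rot deg [ 0.4  -0.07 -2.33] t 13.4333
```

```bash
python3 -m crank '0.4 0 -2.3 .28 -3.63 1.38 60;0 0 0 .28 -3.63 1.38 60;0 0 0 .28 -3.63 1.38 60;0 0 0 .28 -3.63 1.38 60;0 0 0 .28 -3.63 1.38 60;0 0 0 .28 -3.63 1.38 60;0 0 0 0 0 0 60;0 0 0 0 0 0 60'; cat >> h.py <<'E'
def wrist(name):
    from workcell import arm
    import cv2
    s=arm.read_state(); d=arm.get_image("wrist"); cv2.imwrite(f"pics/{name}.png",d["image"]); np.savez(f"{name}.npz",p=s["eef_pos"],R=s["tcp_rot"],H=d["hand_eye"])
def wz(name,u,v,z):
    "wrist pixel to world point at height z"
    d=np.load(name+".npz");x,y=(u-254.4386)/297.3186,(v-192.6938)/297.3186;r=np.hypot(x,y)
    c=np.array([x/r*np.sin(r),y/r*np.sin(r),np.cos(r)]);H=d["H"]
    o=d["p"]+d["R"]@H[:3,3];q=d["R"]@(H[:3,:3]@c);return o+q*(z-o[2])/q[2]
E
python3 - <<'E'
from h import *
delta([.411,-.370,.0435],down(48))
wrist("w4")
E
```

```text
time_s: 14.1
eef_pos: [0.413, -0.3759, 0.161]
tcp_rot: [[-0.737, 0.676, -0.001], [0.676, 0.737, 0.001], [0.002, 0.0, -1.0]]
wrist_force: [0.1, 0.3, 0.2]
gripper_width: 0.0512
grip_force: 0.0
shift cm [ 0.52  0.3  11.75] rot deg [ 0.   -0.11 -0.56] t 14.1
```

View pics/w4.png

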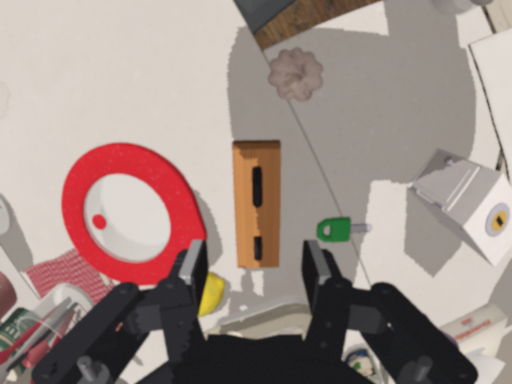

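The wrist view shows the stand square to the tool, the wanted long key head at (257,187), the small key at (258,247), and the safe's keyhole at (499,220). I'll check these with rays.

```bash
python3 - <<'E'
from h import *
import cv2
im=cv2.imread("pics/w4.png");h=cv2.cvtColor(im,cv2.COLOR_BGR2HSV)
k=(h[...,2]<50).astype(np.uint8);m=np.zeros_like(k);m[150:262,240:275]=k[150:262,240:275]
n,l,st,ce=cv2.connectedComponentsWithStats(m)
for i in range(1,n):
    if st[i,4]>20:
        x,y,w,hh,a=st[i];print(st[i],ce[i].round(1),"top end@.06/.04",wz("w4",x+w/2,y,.06).round(4),"bot",wz("w4",x+w/2,y+hh,.06).round(4),"cen@.06",wz("w4",*ce[i],.06).round(4),wz("w4",*ce[i],.07).round(4))
o=((h[...,0]<18)&(h[...,1]>110)&(h[...,2]>100)).astype(np.uint8);m=np.zeros_like(o);m[130:275,225:290]=o[130:275,225:290]
m=cv2.morphologyEx(m,cv2.MORPH_CLOSE,np.ones((15,15)));ct=max(cv2.findContours(m,0,2)[0],key=cv2.contourArea);r=cv2.minAreaRect(ct);print(r)
Q=np.array([wz("w4",*b,.04) for b in cv2.boxPoints(r)]);print("stand",Q.round(4).tolist(),Q.mean(0))
y=((h[...,0]>10)&(h[...,0]<35)&(h[...,1]>120)).astype(np.uint8);m=np.zeros_like(y);m[195:245,480:512]=y[195:245,480:512]
ys,xs=np.nonzero(m);c=((xs.min()+xs.max())/2,(ys.min()+ys.max())/2);print("plug",c,xs.min(),xs.max(),ys.min(),ys.max(),wz("w4",*c,.118).round(4))
E
```

```text
[253 167   9  40 289] [257.  186.3] top end@.06/.04 [ 0.3975 -0.3576  0.06  ] bot [ 0.4241 -0.3819  0.06  ] cen@.06 [ 0.4098 -0.3694  0.06  ] [ 0.4074 -0.3673  0.07  ]
[255 237   6  22 106] [258.  247.5] top end@.06/.04 [ 0.4462 -0.4015  0.06  ] bot [ 0.4637 -0.4174  0.06  ] cen@.06 [ 0.4544 -0.4089  0.06  ] [ 0.4502 -0.4053  0.07  ]
((255.99996948242188, 205.49996948242188), (122.99998474121094, 45.99999237060547), 90.0)
stand [[0.3707, -0.3625, 0.04], [0.3985, -0.3322, 0.04], [0.4952, -0.416, 0.04], [0.4626, -0.4514, 0.04]] [ 0.43174119 -0.39052656  0.04      ]
plug (np.float64(499.0), np.float64(220.5)) 493 505 212 229 [ 0.567  -0.2173  0.118 ]
```

```bash
python3 -m crank '0 0 -.5 .5 .3 2 55;0 0 0 0 0 4 50;0 0 0 0 0 3.5 50;0 0 0 0 0 1.6 50;0 0 0 0 0 .5 50;0 0 0 0 0 0 50;0 0 0 0 0 0 50' 60; python3 - <<'E'
from h import *
delta([.4105,-.3697,.0445],down(48))
E
```

```text
time_s: 14.73
eef_pos: [0.4144, -0.3695, 0.0486]
tcp_rot: [[-0.746, 0.666, 0.001], [0.666, 0.746, -0.002], [-0.002, -0.001, -1.0]]
wrist_force: [-0.1, -0.1, 0.2]
gripper_width: 0.0427
grip_force: 0.0
shift cm [ 0.28 -0.27  0.41] rot deg [-0.05  0.1   0.23] t 14.7333
```

```bash
python3 -m crank '0 0 0 .28 -.27 .3 50;0 0 0 0 0 0 50;0 0 0 0 0 0 50'; python3 - <<'E'
from h import *
delta([.4105,-.3697,.0445],down(48))
E
```

```text
time_s: 14.98
eef_pos: [0.4098, -0.3701, 0.0454]
tcp_rot: [[-0.745, 0.667, 0.0], [0.667, 0.745, -0.002], [-0.002, -0.001, -1.0]]
wrist_force: [0.8, 0.5, -0.8]
gripper_width: 0.0425
grip_force: 0.0
shift cm [-0.03  0.08  0.09] rot deg [-0.07  0.1   0.18] t 14.9833
```

```bash
python3 -m crank '0 0 0 0 0 0 25;0 0 0 0 0 0 15;0 0 0 0 0 0 0;0 0 0 0 0 0 0;0 0 0 0 0 0 0;0 0 0 0 0 0 0;0 0 0 0 0 0 0' 60; python3 -m crank '0 0 0 0 0 -1 0;0 0 0 0 0 -1.5 0;0 0 0 0 0 -2 0;0 0 0 0 0 -3 0;0 0 0 0 0 -4 0;0 0 0 0 0 -4 0;0 0 0 0 0 -2 0;0 0 0 0 0 0 0'; python3 - <<'E'
from h import *
from workcell import arm
import cv2
delta([.567,-.218,.22],down(100))
ims=[arm.get_image(n)["image"] for n in("scene","top")]
cv2.imwrite("pics/top5.png",ims[1]);cv2.imwrite("pics/scene5.png",ims[0])
wrist("w5")
w=cv2.imread("pics/w5.png")
cv2.imwrite("pics/c5.png",np.hstack([cv2.resize(ims[0][80:230,200:400],(400,300)),cv2.resize(w[150:384,90:402],(400,300))]))
E
```

```text
time_s: 15.57
eef_pos: [0.4097, -0.3699, 0.0448]
tcp_rot: [[-0.745, 0.667, -0.0], [0.667, 0.745, -0.002], [-0.001, -0.001, -1.0]]
wrist_force: [-0.1, -0.4, 4.8]
gripper_width: 0.0075
grip_force: 59.8
time_s: 16.23
eef_pos: [0.4106, -0.3704, 0.2253]
tcp_rot: [[-0.745, 0.667, 0.005], [0.667, 0.745, -0.006], [-0.007, -0.001, -1.0]]
wrist_force: [0.4, -0.3, -0.3]
gripper_width: 0.0076
grip_force: 59.1
shift cm [-1.49 21.79  0.51] rot deg [ -0.26   0.36 -51.82] t 16.2333
```

View pics/c5.png

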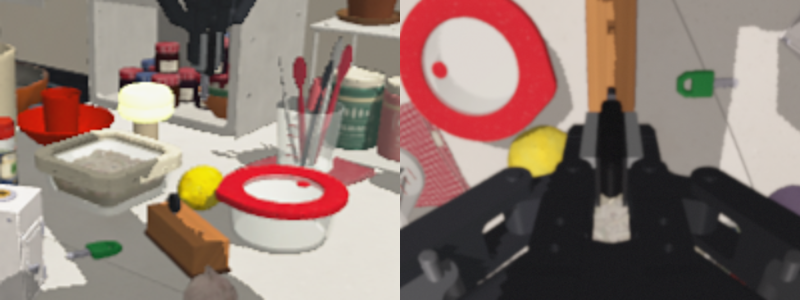

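The crop shows the key lifted in the jaws and the small key still in the stand. Next I'll carry the key over the lock.

```bash
python3 -m crank '0 0 0 -.25 3.63 0 0;0 0 0 -.25 3.63 0 0;0 0 0 -.25 3.63 0 0;0 0 0 -.25 3.63 0 0;0 0 0 -.25 3.63 0 0;0 0 0 -.25 3.63 0 0;0 0 -6.5 0 0 0 0;0 0 -6.5 0 0 0 0;0 0 -6.5 0 0 0 0;0 0 -6.5 0 0 0 0;0 0 -6.5 0 0 0 0;0 0 -6.5 0 0 0 0;0 0 -6.5 0 0 0 0;0 0 -6.3 0 0 0 0;0 0 0 0 0 0 0;0 0 0 0 0 0 0'; python3 - <<'E'
from h import *
from workcell import arm
import cv2
delta([.5675,-.218,.165],down(100))
ims=[arm.get_image(n)["image"] for n in("scene","top")]
cv2.imwrite("pics/top6.png",ims[1]);cv2.imwrite("pics/scene6.png",ims[0])
wrist("w6")
w=cv2.imread("pics/w6.png")
cv2.imwrite("pics/c6.png",np.vstack([np.hstack([cv2.resize(ims[0][110:230,140:300],(400,300),interpolation=2),cv2.resize(w[120:270,170:370],(400,300),interpolation=2)]),np.hstack([cv2.resize(ims[1][120:210,160:280],(400,300),interpolation=2)]*2)]))
E
```

```text
time_s: 17.72
eef_pos: [0.5655, -0.217, 0.2176]
tcp_rot: [[-0.985, -0.17, -0.003], [-0.17, 0.985, -0.0], [0.003, 0.0, -1.0]]
wrist_force: [0.3, 1.1, -0.5]
gripper_width: 0.0078
grip_force: 59.2
shift cm [-0.19 -0.13  5.26] rot deg [ 0.02 -0.18 -0.22] t 17.7167
```

View pics/c6.png

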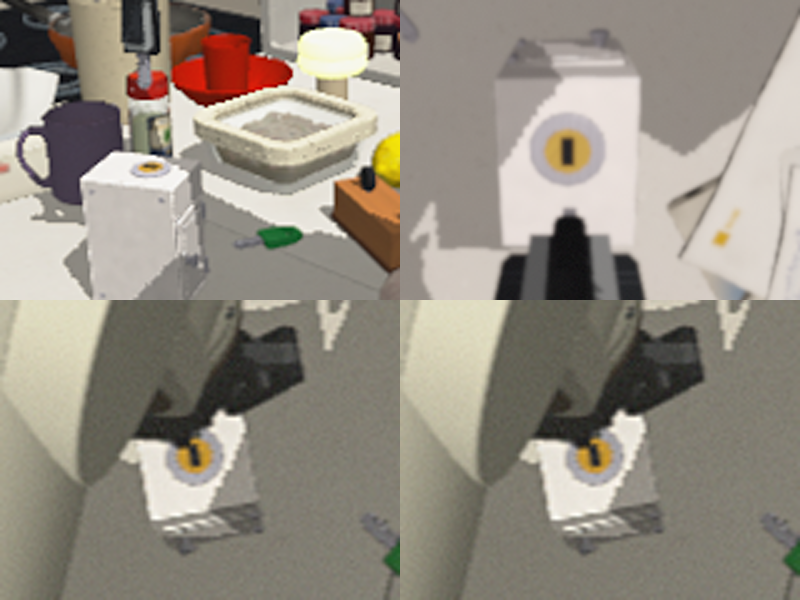

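The keyhole is at wrist pixel (254,195) and the blade tip is just below it at about (255,225), in line sideways. The slot and safe are square to the tool. I'll measure both in the same view.

```bash
python3 - <<'E'
from h import *
import cv2
im=cv2.imread("pics/w6.png");h=cv2.cvtColor(im,cv2.COLOR_BGR2HSV)
sub=np.zeros(h.shape[:2],np.uint8);sub[175:218,230:280]=1
b=((h[...,0]>10)&(h[...,0]<35)&(h[...,1]>100)).astype(np.uint8)*sub
ys,xs=np.nonzero(b);print("brass",xs.min(),xs.max(),ys.min(),ys.max(),wz("w6",(xs.min()+xs.max())/2,(ys.min()+ys.max())/2,.118).round(4))
s2=np.zeros_like(sub);s2[185:207,246:263]=1
d=((h[...,2]<90)).astype(np.uint8)*s2
ys,xs=np.nonzero(d);print("slot",xs.mean(),ys.mean(),xs.min(),xs.max(),ys.min(),ys.max(),wz("w6",xs.mean(),ys.mean(),.118).round(4))
r=cv2.minAreaRect(np.argwhere(d)[:,::-1].astype(np.float32));print(r)
print(h[205:240,244:266,2][::1])
for v in(223,226,229):print(v,wz("w6",254.5,v,.185).round(4))
im=cv2.imread("pics/scene6.png");print(im[110:150,188:208].min(2)[::2])
E
```

```text
brass 243 264 185 205 [ 0.5671 -0.217   0.118 ]
slot 253.44897959183675 195.46938775510205 251 255 190 201 [ 0.5676 -0.217   0.118 ]
((253.0, 195.5), (11.0, 4.0), 90.0)
[[182 182 182 186 192 194 196 197 198 199 199 198 198 197 195 193 190 187
  185 183 182 182]
 [182 182 182 183 186 189 190 191 193 195 194 193 192 190 188 187 186 185
  184 183 181 181]
 [181 182 182 182 183 184 184 185 186 187 187 187 186 185 184 183 184 184
  184 182 180 183]
 [181 180 181 181 182 182 182 182 183 183 182 182 183 183 182 181 183 184
  183 183 185 195]
 [187 181 180 181 181 182 181 181 182 182 181 181 183 182 181 181 182 183
  185 191 202 212]
 [204 192 184 182 182 181 180 180 181 181 180 180 181 182 181 181 183 188
  195 207 218 225]
 [220 210 202 197 193 189 185 182 180 180 179 180 183 187 191 194 198 205
  211 221 228 231]
 [229 225 221 218 216 210 204 198 194 191 190 194 199 206 211 216 219 222
  225 229 231 232]
 [231 230 230 229 228 225 222 219 216 212 213 216 220 223 226 228 229 230
  230 231 232 232]
 [231 231 231 232 232 231 231 230 229 227 226 228 229 230 231 231 231 231
  232 232 232 232]
 
[... 3415 characters left out ...]
 135 129
  122 102]
 [139 142 145 147 148 149 151 128 100  99 145 109 124 147 142 137 132 127
  121 114]
 [147 145 144 147 148 150 141 116 122 136 136 133 143 143 141 138 132 128
  122 117]
 [147 148 149 153 156 119  92 111 136 145 146 142 115  84  85  84  81 116
  125 117]
 [147 150 117  57  23  24  31  95 130 144 145 138 104  43  26  29  25  24
   59 104]
 [147 152  99  14  25  24  63 105 135 145 148 149 113  48  24  23  27  25
   21  97]
 [148 151 100  19  24  23  16  80 136 124 124 109  56  22  35  40  39  34
   33  92]
 [146 151  98  11  58  48  24  23  19  30  40  29  27  29  30  29  25  24
   19  89]
 [144 148 138  81  11  15  18  18  19  17  21  23  23  23  22  22  17  74
  169 144]]
```

```bash
python3 -m crank '0 0 0 -.19 -.05 2 0;0 0 0 0 0 2 0;0 0 0 0 0 1.9 0;0 0 0 0 0 0 0;0 0 0 0 0 0 0'; python3 - <<'E'
from h import *
from workcell import arm
import cv2
delta([.5675,-.2172,.1505],down(100))
im=arm.get_image("scene")["image"];cv2.imwrite("pics/c7.png",cv2.resize(im[100:190,140:260],(800,600),interpolation=2))
E
```

```text
time_s: 18.28
eef_pos: [0.5674, -0.2172, 0.1595]
tcp_rot: [[-0.985, -0.172, -0.003], [-0.172, 0.985, -0.0], [0.003, 0.0, -1.0]]
wrist_force: [0.5, -1.4, 0.2]
gripper_width: 0.0078
grip_force: 59.2
shift cm [-0.02 -0.    0.9 ] rot deg [ 0.01 -0.16 -0.09] t 18.2833
```

View pics/c7.png

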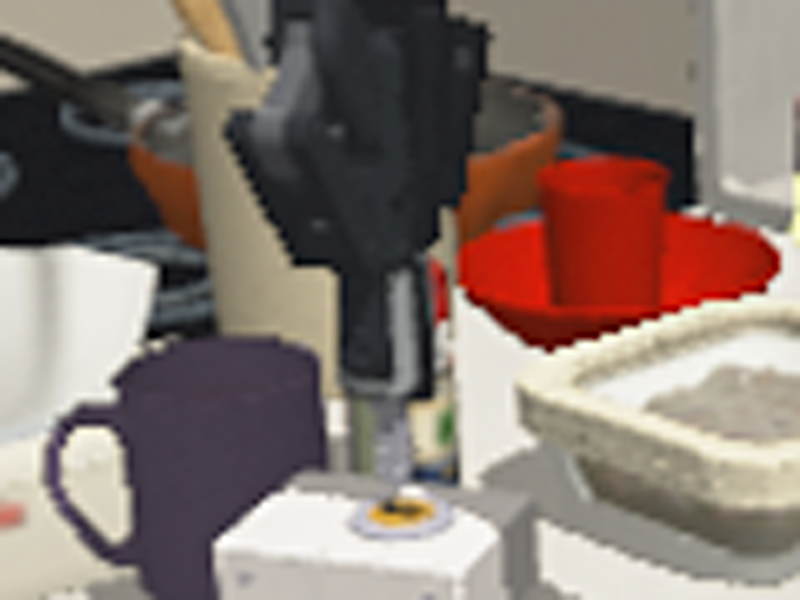

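The blade tip shows at crop (393,487), which is (199,173) in the full image, just above the brass plug at crop (405,513). I'll check that against the projection.

```bash
python3 - <<'E'
from h import *
def proj(P):
    f,cx,cy,p,R=CAM["scene"];c=np.array(R).T@(np.array(P)-p);u,v=f*c[0]/c[2]+cx,f*c[1]/c[2]+cy;return np.round([u,v,(u-140)*6.667,(v-100)*6.667],1)
for P in([.5675,-.2172,.118],[.5674,-.2172,.127],[.5674,-.2172,.118]):print(proj(P))
E
```

```text
[200.9 176.1 405.8 507.1]
[200.6 171.9 404.  479.5]
[200.9 176.1 406.1 507.1]
```

```bash
python3 - <<'E'
from h import *
from workcell import arm
import cv2
im=arm.get_image("scene")["image"];cv2.imwrite("pics/scene7.png",im)
h=cv2.cvtColor(im,cv2.COLOR_BGR2HSV)
for v in range(157,180):print(v,' '.join('%3d/%3d'%(h[v,u,1],h[v,u,2]) for u in range(190,208)))
def proj(P):
    f,cx,cy,p,R=CAM["scene"];c=np.array(R).T@(np.array(P)-p);return np.round([f*c[0]/c[2]+cx,f*c[1]/c[2]+cy],1)
u=np.array([.985,.172,0]);T=np.array([.5674,-.2172,0])
for z in(.155,.14,.128):print(z,[proj(T+u*d+[0,0,z]) for d in(-.0055,0,.0055)])
E
```

```text
157  43/143   6/ 92   8/ 99   7/110   9/110   7/106   7/103   8/101   6/139   5/156   5/149   5/105  11/ 48  32/ 32  39/ 26  42/150  43/178  47/153
158  58/175  50/112   9/ 57   7/ 74  10/ 80  11/ 71   7/ 72   6/ 86   6/120   4/120   6/ 92  14/ 53  36/ 28  51/ 30  19/ 41  32/151  35/180  48/161
159  68/176  56/132  39/ 92  43/101  37/111   2/133  11/121  11/ 96   8/ 96   8/ 93   7/ 74  43/ 94  43/107  34/ 98  36/154  43/189  52/188  61/167
160  22/230  28/185  27/114  49/109  47/124   8/124  13/116  14/106  15/102  12/103  11/ 94  78/154  77/195  78/200  78/205  74/209  70/196  66/158
161  12/240  25/200  30/118  44/104  50/122  41/123  17/117   7/108  12/106  14/108  19/ 95  77/168  76/217  64/222  66/218  65/200  66/170  74/142
162  12/238  26/197  33/117  46/105  50/122  43/126  16/112   7/104  12/104  12/104  17/107  51/181  57/220  47/223  48/218  51/179  83/142 101/121
163  13/239  25/197  20/112  47/103  52/122  36/120   2/105  10/103  12/130  12/143  16/146  38/196  45/222  40/223  42/218  50/172  99/121 125/104
164  13/243  22/218  19/133  42/ 98  51/119  15/138   2/114  11/
[... 1830 characters left out ...]
7/212  33/208  13/210  12/194
177   6/244   6/243   5/224   9/202  14/206  97/216 199/220 189/210 186/202 186/202 177/173 171/149 187/181 124/204  99/195  17/198  13/213  11/206
178   4/244   9/233   5/200  11/200  12/209  12/206  54/217 114/214 153/219 151/224 118/221 103/218  79/213  27/215   9/209  12/212  13/199   7/186
179   5/244   7/243  12/210  10/174  13/200  14/217   8/217  11/214  15/217  15/218  13/218  10/219   8/215  11/216  14/205  13/194   5/195   9/232
0.155 [array([202.2, 159. ]), array([199.6, 158.8]), array([197. , 158.5])]
0.14 [array([202.7, 166.1]), array([200.1, 165.9]), array([197.6, 165.6])]
0.128 [array([203.1, 171.7]), array([200.6, 171.5]), array([198. , 171.2])]
```

The blade sits about 1.5 mm too far along the safe's +x in both views, so I'll shift back 1.3 mm and ease in.

```bash
python3 -m crank '0 0 0 .13 0 .3 0;0 0 0 0 0 .3 0;0 0 0 0 0 .2 0;0 0 0 0 0 .2 0;0 0 0 0 0 0 0'; python3 -m crank '0 0 0 0 0 .1 0;0 0 0 0 0 .1 0;0 0 0 0 0 0 0';python3 -m crank '0 0 0 0 0 .1 0;0 0 0 0 0 .1 0;0 0 0 0 0 0 0'
```

```text
time_s: 18.8
eef_pos: [0.5665, -0.2176, 0.1497]
tcp_rot: [[-0.985, -0.173, -0.001], [-0.173, 0.985, -0.001], [0.001, -0.001, -1.0]]
wrist_force: [0.2, -0.2, -0.3]
gripper_width: 0.0076
grip_force: 59.2
time_s: 19.05
eef_pos: [0.5666, -0.2177, 0.1479]
tcp_rot: [[-0.985, -0.173, -0.001], [-0.173, 0.985, -0.001], [0.001, -0.001, -1.0]]
wrist_force: [-0.3, -0.7, -0.6]
gripper_width: 0.0077
grip_force: 59.2
time_s: 19.3
eef_pos: [0.5666, -0.2177, 0.1458]
tcp_rot: [[-0.985, -0.173, -0.001], [-0.173, 0.985, -0.001], [0.001, -0.001, -1.0]]
wrist_force: [0.6, 0.5, -0.0]
gripper_width: 0.0077
grip_force: 59.2
```

```bash
python3 -m crank '0 0 0 0 0 .1 0;0 0 0 0 0 .1 0;0 0 0 0 0 0 0';python3 -m crank '0 0 0 0 0 .1 0;0 0 0 0 0 .1 0;0 0 0 0 0 0 0'; python3 -m crank '0 0 1 0 0 .1 0;0 0 -1 0 0 .1 0;0 0 0 0 0 0 0'
```

```text
time_s: 19.55
eef_pos: [0.5666, -0.2177, 0.1438]
tcp_rot: [[-0.985, -0.173, -0.001], [-0.173, 0.985, -0.001], [0.001, -0.001, -1.0]]
wrist_force: [-0.9, 0.2, -0.1]
gripper_width: 0.008
grip_force: 59.2
time_s: 19.8
eef_pos: [0.5667, -0.2178, 0.1419]
tcp_rot: [[-0.985, -0.173, -0.001], [-0.173, 0.985, -0.001], [0.001, -0.001, -1.0]]
wrist_force: [0.7, -0.6, -1.0]
gripper_width: 0.0074
grip_force: 59.2
time_s: 20.05
eef_pos: [0.5667, -0.2179, 0.14]
tcp_rot: [[-0.985, -0.175, -0.001], [-0.175, 0.985, -0.001], [0.001, -0.001, -1.0]]
wrist_force: [-0.1, -0.9, -0.6]
gripper_width: 0.0074
grip_force: 59.2
```

```bash
python3 -m crank '0 0 1 0 0 .1 0;0 0 -1 0 0 .1 0;0 0 0 0 0 0 0';python3 -m crank '0 0 -1 0 0 .1 0;0 0 1 0 0 .1 0;0 0 0 0 0 0 0'; python3 - <<'E'
from workcell import arm
import cv2
im=arm.get_image("scene")["image"];cv2.imwrite("pics/c8.png",cv2.resize(im[120:210,140:260],(800,600),interpolation=2))
E
```

```text
time_s: 20.3
eef_pos: [0.5666, -0.2178, 0.1379]
tcp_rot: [[-0.985, -0.175, -0.001], [-0.175, 0.985, -0.001], [0.001, -0.001, -1.0]]
wrist_force: [0.6, -2.3, -0.3]
gripper_width: 0.0074
grip_force: 59.2
time_s: 20.55
eef_pos: [0.5666, -0.2177, 0.1358]
tcp_rot: [[-0.985, -0.172, -0.001], [-0.172, 0.985, -0.001], [0.001, -0.001, -1.0]]
wrist_force: [0.3, -1.8, -1.6]
gripper_width: 0.0073
grip_force: 59.2
```

View pics/c8.png

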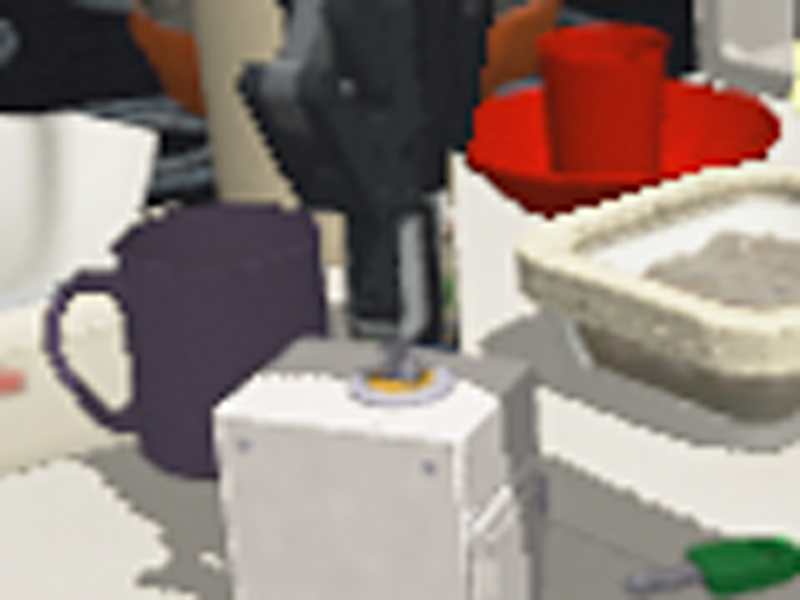

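The crop shows the blade partway into the slot, with about 15 mm between the fingertips and the plug. I'll continue with small wiggles.

```bash
python3 -m crank '0 0 1 0 0 .1 0;0 0 -1 0 0 .1 0;0 0 0 0 0 0 0';python3 -m crank '0 0 -1 0 0 .1 0;0 0 1 0 0 .1 0;0 0 0 0 0 0 0'; python3 -m crank '0 0 1.5 0 0 .1 0;0 0 -1.5 0 0 .1 0;0 0 0 0 0 0 0'
```

```text
time_s: 20.85
eef_pos: [0.5666, -0.2176, 0.1339]
tcp_rot: [[-0.985, -0.175, -0.001], [-0.175, 0.985, -0.001], [0.001, -0.001, -1.0]]
wrist_force: [0.7, -2.2, -0.4]
gripper_width: 0.0076
grip_force: 59.3
time_s: 21.1
eef_pos: [0.5667, -0.2175, 0.1319]
tcp_rot: [[-0.985, -0.172, -0.001], [-0.172, 0.985, -0.001], [0.001, -0.0, -1.0]]
wrist_force: [1.2, -0.6, 0.6]
gripper_width: 0.0076
grip_force: 59.3
time_s: 21.35
eef_pos: [0.5667, -0.2175, 0.1302]
tcp_rot: [[-0.985, -0.174, -0.001], [-0.174, 0.985, -0.001], [0.001, -0.001, -1.0]]
wrist_force: [0.3, -0.9, 2.9]
gripper_width: 0.0074
grip_force: 59.6
```

```bash
python3 -m crank '0 0 1.5 0 0 .1 0;0 0 -3 0 0 .05 0;0 0 1.5 0 0 0 0';python3 -m crank '0 0 1.5 0 0 .1 0;0 0 -3 0 0 .05 0;0 0 1.5 0 0 0 0';python3 -m crank '0 0 1.5 0 0 .1 0;0 0 -3 0 0 .05 0;0 0 1.5 0 0 0 0'
```

```text
time_s: 21.6
eef_pos: [0.5667, -0.2175, 0.1288]
tcp_rot: [[-0.984, -0.176, -0.001], [-0.176, 0.984, -0.001], [0.001, -0.001, -1.0]]
wrist_force: [-0.5, 0.3, 2.9]
gripper_width: 0.0079
grip_force: 59.8
time_s: 21.85
eef_pos: [0.5667, -0.2175, 0.1275]
tcp_rot: [[-0.984, -0.176, -0.0], [-0.176, 0.984, -0.001], [0.001, -0.001, -1.0]]
wrist_force: [0.5, 0.2, 3.5]
gripper_width: 0.0077
grip_force: 59.8
time_s: 22.1
eef_pos: [0.5667, -0.2175, 0.126]
tcp_rot: [[-0.984, -0.176, -0.0], [-0.176, 0.984, -0.001], [0.001, -0.001, -1.0]]
wrist_force: [-1.1, -0.6, 3.5]
gripper_width: 0.0075
grip_force: 59.9
```

```bash
python3 -m crank '0 0 1.5 0 0 .1 0;0 0 -3 0 0 .05 0;0 0 1.5 0 0 0 0';python3 -m crank '0 0 1.5 0 0 .1 0;0 0 -3 0 0 .05 0;0 0 1.5 0 0 0 0'; python3 -m crank '0 0 1 0 0 .05 0;0 0 -2 0 0 .05 0;0 0 1 0 0 0 0'
```

```text
time_s: 22.35
eef_pos: [0.5667, -0.2176, 0.1245]
tcp_rot: [[-0.984, -0.176, -0.0], [-0.176, 0.984, -0.001], [0.0, -0.001, -1.0]]
wrist_force: [-0.7, -0.1, 4.6]
gripper_width: 0.008
grip_force: 59.9
time_s: 22.6
eef_pos: [0.5667, -0.2176, 0.1231]
tcp_rot: [[-0.984, -0.176, -0.0], [-0.176, 0.984, -0.001], [0.0, -0.001, -1.0]]
wrist_force: [0.0, 0.4, 4.5]
gripper_width: 0.0074
grip_force: 60.0
time_s: 22.85
eef_pos: [0.5668, -0.2176, 0.1227]
tcp_rot: [[-0.985, -0.175, 0.0], [-0.175, 0.985, -0.001], [-0.0, -0.001, -1.0]]
wrist_force: [-2.2, -0.2, 9.1]
gripper_width: 0.0076
grip_force: 60.5
```

```bash
python3 -m crank '0 0 1.5 0 0 .04 0;0 0 -3 0 0 .03 0;0 0 1.5 0 0 0 0'; python3 -m crank '0 0 1.5 0 0 .04 0;0 0 -3 0 0 .03 0;0 0 1.5 0 0 0 0;0 0 0 0 0 0 0'
```

```text
time_s: 23.1
eef_pos: [0.5669, -0.2177, 0.1226]
tcp_rot: [[-0.984, -0.176, 0.001], [-0.176, 0.984, -0.001], [-0.001, -0.002, -1.0]]
wrist_force: [-2.9, 0.2, 12.5]
gripper_width: 0.0078
grip_force: 61.0
time_s: 23.43
eef_pos: [0.567, -0.2177, 0.1225]
tcp_rot: [[-0.985, -0.171, 0.002], [-0.171, 0.985, -0.002], [-0.001, -0.002, -1.0]]
wrist_force: [-4.0, 1.6, 14.8]
gripper_width: 0.0079
grip_force: 61.5
```

```bash
python3 -m crank '0 0 3 0 0 0 0;0 0 4 0 .01 0 0;0 0 4 0 .01 0 0;0 0 0 0 0 0 0'; python3 - <<'E'
from workcell import arm
s=arm.read_state();print(s["torque"],s["q"][5])
E
```

```text
time_s: 23.77
eef_pos: [0.5671, -0.2176, 0.1226]
tcp_rot: [[-1.0, 0.023, 0.002], [0.023, 1.0, -0.002], [-0.002, -0.002, -1.0]]
wrist_force: [-2.9, 0.2, 15.9]
gripper_width: 0.0078
grip_force: 61.5
[ 0.18911928  0.7937406  -0.00341224] -0.34291125862261856
```

```bash
python3 -m crank '0 0 4 0 .01 0 0;0 0 4 0 .01 0 0;0 0 4 0 .01 0 0;0 0 0 0 0 0 0'; python3 - <<'E'
from workcell import arm
s=arm.read_state();print(s["torque"],s["q"][5])
E
```

```text
time_s: 24.1
eef_pos: [0.5671, -0.2174, 0.1225]
tcp_rot: [[-0.973, 0.23, 0.002], [0.23, 0.973, -0.002], [-0.002, -0.002, -1.0]]
wrist_force: [-3.2, 0.3, 15.2]
gripper_width: 0.0077
grip_force: 61.5
[ 0.08597582  0.71048996 -0.02844246] -0.1329528006002052
```

```bash
python3 -m crank '0 0 5 0 .01 0 0;0 0 5 0 .01 0 0;0 0 5 0 .01 0 0;0 0 5 0 .01 0 0;0 0 5 0 .01 0 0;0 0 5 0 .01 0 0;0 0 5 0 .01 0 0;0 0 5 0 .01 0 0;0 0 5 0 .01 0 0;0 0 5 0 .01 0 0;0 0 5 0 .01 0 0;0 0 5 0 .01 0 0;0 0 5 0 .01 0 0;0 0 5 0 .01 0 0;0 0 0 0 0 0 0'; python3 - <<'E'
from workcell import arm
s=arm.read_state();print(s["torque"],s["q"][5])
E
```

```text
time_s: 25.35
eef_pos: [0.5681, -0.2167, 0.1226]
tcp_rot: [[-0.115, 0.993, 0.002], [0.993, 0.115, -0.003], [-0.003, 0.002, -1.0]]
wrist_force: [-3.1, -0.3, 15.3]
gripper_width: 0.0076
grip_force: 61.4
[-0.20738005  0.58526743  0.01338422] 1.0917855304674926
```

```bash
for i in 1; do python3 -m crank '0 0 2 0 0 0 0;0 0 2 0 0 0 0;0 0 0 0 0 0 0'; done | grep -E 'force|eef'; python3 - <<'E'
from workcell import arm
import cv2
s=arm.read_state();print(s["torque"],s["q"][5],s["tcp_rot"][0])
ims=[arm.get_image(n)["image"] for n in("scene","top")]
import numpy as np
cv2.imwrite("pics/c9.png",np.hstack([cv2.resize(ims[0][120:240,140:300],(400,300),interpolation=2),cv2.resize(ims[1][120:210,160:280],(400,300),interpolation=2)]))
E
```

```text
eef_pos: [0.5681, -0.2167, 0.1226]
wrist_force: [-2.1, -0.6, 15.7]
grip_force: 61.4
[-0.28168198  0.58718866  0.11287323] 1.1582728445764185 [-0.04885241  0.9988039   0.00205436]
```

View pics/c9.png

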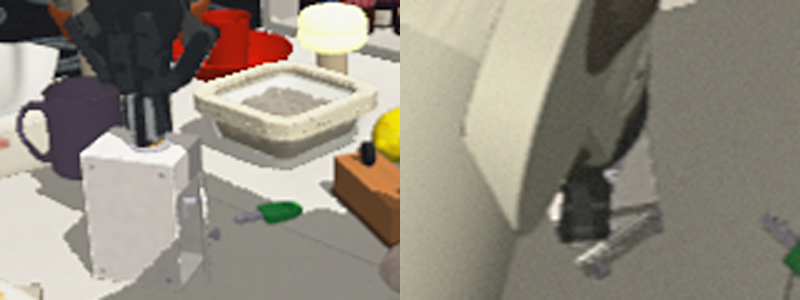

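The door is ajar in both views and the torque shows the stop has been reached. I'll let it settle, check, and hand in.

```bash
python3 -m crank '0 0 0 0 0 0 0;0 0 0 0 0 0 0;0 0 0 0 0 0 0;0 0 0 0 0 0 0;0 0 0 0 0 0 0'; python3 - <<'E'
from workcell import arm
s=arm.read_state();print(s["torque"]);print(arm.hand_in())
E
```

```text
time_s: 26.12
eef_pos: [0.5681, -0.2167, 0.1226]
tcp_rot: [[-0.051, 0.999, 0.002], [0.999, 0.051, -0.003], [-0.003, 0.002, -1.0]]
wrist_force: [-2.5, -1.2, 14.5]
gripper_width: 0.0081
grip_force: 61.4
[-0.23754599  0.51986942 -0.01263335]
the job is handed in; nothing more can be done
None
```

I stood the safe upright, put the square-headed key fully home and turned it clockwise to the stop, so the door is ajar; the job is handed in with the key still gripped and turned, though no verdict came back, and the green look-alike key was tipped over on the way.

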